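# Set the length stop and load the neck blank

### The arm

A 7-joint arm with a two-finger parallel gripper is mounted at the origin on the work surface. World frame = base frame: x ahead of the robot, y to its left, z up, the work surface at z = 0. Lengths are in mm, angles in rad, forces in N, time in s.
With the tool pointing down it reaches from about 425 to 875 mm from the base axis. Payload 4.7 kg.
Tool frame: the origin (TCP) lies at the very end of the fingers, on their centre line; the grasp point (between the pads) lies 19 mm behind it (env.tcp_to_grasp is the distance from the TCP to the grasp point, in mm); z points along the fingers, y is the line along which they close (so a half turn about z gives the same grasp; the last joint's range is limited). The gripper opens to 85 mm and grips with 20 to 120 N. Pads are 22 mm wide; open, the fingers measure 114 mm over their backs; the gripper's body (76 mm by 85 mm) begins 54 mm behind the grasp point. The pads swing forward as they close: fully open they stand 13 mm farther back than shut.
Start: joints at [-1.242, 0.321, -0.07, 1.45, 0.023, 1.371, -0.057], TCP at [201.284, 618.069, 231.349] pointing down, gripper open.
Joint ranges: [-2.86, 2.86], [-0.3, 2.09], [-1.38, 1.24], [0.06, 2.45], [-1.56, 4.7], [0.09, 2.05], [-2.69, 2.69]. Speed limits (rad/s): [2.57, 2.57, 3.14, 3.14, 3.14, 3.14, 3.14].

### API

Orientations are given as a rotation vector (axis times angle).
In Python, from rig import env, solver, sensors, cams gives the robot as it stands. The module is installed in compiled form; this text tells all that it offers. Calls block until the motion is done:
- env.move_ptp(position, orientation): joint-space move of the TCP to a pose.
- env.move_straight(position, attitude=None, speed=150, threshold=None): straight line of the TCP; attitude=None keeps the orientation; speed is the mean speed in mm/s. With threshold (N) it stops when the force on the tool has changed by that much, and returns True; else False.
- env.move_j(angles): joint-space move.
- env.gripper_to(opening, f_grip=None): finger opening in mm; f_grip is the grip in N (None keeps the last); returns when the fingers have stopped.
- env.pause(seconds).
- solver.solve_ik(position, orientation): joint angles nearest the present ones, or None.
- sensors.sense(): the state.
- cams.snapshot(name): name is "side" or "top" or "wrist"; returns a dict with "pixels" (384x512x3 uint8, blue, green, red), "K" (3x3 intrinsics, pixels), "R" (3x3) and "t" (3): a world point X has camera coordinates R X + t. Camera axes: x right, y down, z forward; pixel columns grow to the right and rows downward; lengths in mm; the calibration is good to about 2 mm. A picture is of the moment at which its call begins. There is no depth.
A pose or a line that the arm cannot do raises env.Unreachable and nothing moves.
- env.sign_off(): hands the job in; it is judged then, once.
Trained networks look in a picture, given as the dict that the camera call returned (one of the last four; its "shot" number tells which), for a name from the list of things; names that differ only in an ending like _2 or _b are one class to them, and where a whole thing is asked for, a point or a joint stands for the part that bears it (a point fixed in the world has none). Each returns a list of dicts, best first, with "p" (0 to 1); they miss things now and then, are a little off and sometimes report something else, mostly with a low value. They report only what shows in the picture. A call takes as long as a camera call. They do not tell look-alikes from the thing itself.
- cams.search_frame(query, picture): "position" ([x, y, z] in mm, in world coordinates, good to about 4 mm: the middle of the surface that is visible of it).
- cams.mark_of(query, picture): "position" ([x, y, z] in mm, in world coordinates, good to about 4 mm: a listed point, or the origin of a listed thing).
The state is a dict: "t": time; "qpos": joint angles; "joint_velocities": joint speeds; "joint_efforts": joint torques, N m; "ee_pos": TCP position; "ee_rot": TCP orientation; "ft_force": force on the tool from outside, world axes, zero at the start; "moment": the same for the moment, N m; "width": finger opening in mm; "finger_force": force on a finger pad.
Only numpy, scipy, OpenCV 4.12 (cv2) and the standard library are available. Lean on these libraries where they do the work, as an engineer would, in place of code of your own. Each camera call takes 0.05 s, during which the arm holds its last target. There are 200 camera calls.

### The job

Set up the sawing jig on the luthier's bench: slide the jig's stop along its track by its black grip until the yellow pointer stands over the red clip (not the blue one). Then lay the pale neck blank gently and flat in the jig's channel, on the long open side of the brass stop block, with its white end up against that block, leaving the pointer still on the red clip. Let go of the blank and do not disturb the other things on the bench.

Things in the scene. Friction and masses are not known exactly. Their poses are not given: they have to be found in the camera images.
- jig: fixed plywood sawing jig, 168 x 330 mm, base board 10 mm thick. Origin on the bench top; z up, y along channel and track (towards the robot's left), x across, away from the robot. Channel at x = -40 mm (see channel). Aluminium track: x 6 to 44 mm, y -175 to +15 mm, top z = 20 mm. White scale rail on the far side: x 48 to 84 mm, top z = 16 mm
- channel (a point): middle of the channel's floor, at jig x = -40 mm, y = 0, z = 10 mm. The channel is 52 mm wide and runs the full 330 mm along jig y, ends open, between two brown walls 8 mm thick with tops at jig z = 22 mm
- stop (a joint): sliding stop's place along the track in m, -0.07 to +0.07, growing along the jig's +y; 0 is at the jig's y = -80 mm. It moves stiffly (about 7 N) and stays where it is left
- stop_grip (a point): centre of the top of the stop's black upright grip, 30 mm (jig x) by 24 mm (jig y), from jig z = 30 mm up to this point at z = 80 mm; at jig x = 25 mm. A steel foot below it is 34 mm long in y, top at z = 30 mm. A steel arm (12 mm wide in y, top at z = 39 mm) carries the brass stop block into the channel
- stop_pointer (a point): outer tip of the stop's yellow pointer, 4 mm wide, at jig x = 68 mm, z = 26 mm, at the same jig y as the grip's centre; it passes above the clips. y axis as the jig's y
- stop_face (a point): centre of the brass stop block's face that looks to the jig's +y, 8 mm in y from the grip's centre, on the channel's centre line at jig z = 27 mm. The block is 44 mm (x) by 16 mm (y) by 30 mm high. Axes as the jig's
- red_clip: red clip fixed on the white scale rail, 12 mm wide along the rail (jig y), 50 mm long across it, 5 mm high; the place to set. Origin under its centre; y axis as the jig's y. It may be on either side of the stop
- blue_clip: blue clip of the same shape, marking another length: not wanted
- blank: pale wooden neck blank with one white end, 160 mm (x) x 42 mm (y) x 32 mm high, about 0.16 kg, lying flat. Origin under its centre, z up; its own +x points to the white end
- white_end (a point): centre of the blank's white end face, 80 mm along +x from its centre, 16 mm above its underside
- blank_top (a point): centre of the blank's top face, with a thin dark line along it
- glue_bottle: white glue bottle, 58 mm across, 170 mm tall, standing; origin at the centre of its foot
- brush: flat glue brush with wooden handle, 180 mm long, lying; origin under its middle
- screwdriver: red-handled screwdriver, 190 mm long, lying; origin under its middle
- walnut_offcut: dark walnut offcut, 100 x 45 x 30 mm (not the neck blank); origin under its centre
- varnish_jar: amber jar, 68 mm across, 75 mm tall; origin at the centre of its foot
- maple_block: brown wooden block, 50 x 110 x 45 mm; origin under its centre
- bar_clamp: bar clamp with blue jaws, 150 mm long, 20 mm high, lying flat; origin under the middle of its bar
There are look-alikes about, which are no part of the job. What is shaped like the blank but purple or turquoise is not meant.

How it is judged:
By the outcome, as a careful person would: the job done as asked, in the order asked, and still so for the second after the job is handed in, with the robot touching nothing.
It also fails if it takes over 64 s, if anything falls off the work surface, if the arm or the gripper's body presses on something with over 40 N, if the wrist force passes 120 N, or if a joint passes its speed limit or range.

## Working session

There is one attempt and no reset: what is moved stays moved. The work goes in short steps, each a Python script; the robot and the scene stay as the last script left them, time stands still between calls to the robot, and variables do not carry over. Pictures are saved under pics/ and viewed, at most 10 in all, crops included, and the job is handed in when it is done.

```bash
mkdir -p pics
cat > h.py <<'E'
import numpy as np, cv2
from rig import env, solver, sensors, cams
def proj(s,X): 
    c=s["R"]@np.asarray(X,float)+s["t"]; u=s["K"]@c; return u[:2]/u[2]
def onplane(s,uv,z):
    d=s["R"].T@np.linalg.inv(s["K"])@np.array([uv[0],uv[1],1.]); o=-s["R"].T@s["t"]
    return o+d*(z-o[2])/d[2]
def tri(obs):
    A=[];b=[]
    for s,uv in obs:
        d=s["R"].T@np.linalg.inv(s["K"])@np.array([uv[0],uv[1],1.]);d/=np.linalg.norm(d);o=-s["R"].T@s["t"]
        P=np.eye(3)-np.outer(d,d);A.append(P);b.append(P@o)
    return np.linalg.lstsq(np.vstack(A),np.hstack(b),rcond=None)[0]
E
python3 - <<'E'
from h import *
S={n:cams.snapshot(n) for n in("top","side")}
for n,s in S.items():
    np.savez(f"{n}0.npz",**{k:s[k] for k in("pixels","K","R","t")})
    cv2.imwrite(f"pics/{n}0.png",cv2.resize(s["pixels"],(800,600)))
    for q in["jig","channel","stop_grip","stop_pointer","stop_face","red_clip","blue_clip","blank","white_end","blank_top","walnut_offcut","maple_block","glue_bottle","varnish_jar","bar_clamp","brush","screwdriver"]:
        print(n,q,[(np.round(r["position"]).astype(int).tolist(),round(r["p"],2),np.round(proj(s,r["position"])).astype(int).tolist()) for r in cams.mark_of(q,s)[:3]])
print(sensors.sense()["t"],sensors.sense()["ee_rot"])
E
```

```text
top jig [([551, 78, -3], 0.93, [227, 198])]
top channel [([516, 77, 12], 0.92, [227, 207])]
top stop_grip [([578, 1, 80], 0.48, [248, 190])]
top stop_pointer [([621, 2, 30], 0.59, [247, 179])]
top stop_face [([510, 12, 27], 0.73, [244, 209])]
top red_clip [([624, -67, 14], 0.52, [266, 179])]
top blue_clip [([624, 34, 15], 0.53, [239, 178])]
top blank [([323, -208, 6], 0.86, [303, 261]), ([615, -486, 2], 0.77, [378, 184]), ([506, -313, 2], 0.6, [332, 212])]
top white_end [([321, 84, 13], 0.95, [224, 261]), ([661, -417, 18], 0.9, [360, 170]), ([581, -269, 15], 0.73, [320, 191])]
top blank_top [([513, -307, 30], 0.64, [331, 210]), ([325, -214, 31], 0.64, [305, 261]), ([347, 8, 37], 0.59, [244, 254])]
top walnut_offcut [([521, 423, -1], 0.7, [134, 204])]
top maple_block [([771, 17, 0], 0.61, [244, 140])]
top glue_bottle [([702, -305, 4], 0.74, [330, 159])]
top varnish_jar [([658, 377, 4], 0.89, [147, 168]), ([621, -70, 12], 0.27, [267, 180])]
top bar_clamp [([405, -504, 4], 0.85, [383, 240]), ([510, -312, 28], 0.57, [332, 211])]
top brush [([334, 249, 0], 0.59, [179, 256])]
top screwdriv
[... 548 characters left out ...]
e white_end [([240, -202, 13], 0.93, [174, 244]), ([667, -419, 9], 0.86, [302, 300]), ([322, 84, 15], 0.82, [202, 181])]
side blank_top [([614, -486, 31], 0.95, [287, 318]), ([322, -217, 36], 0.89, [196, 244]), ([350, 12, 34], 0.74, [208, 192])]
side walnut_offcut [([523, 425, 2], 0.79, [251, 124])]
side maple_block [([767, 16, 0], 0.81, [316, 194]), ([399, 497, 0], 0.71, [224, 114])]
side glue_bottle [([703, -301, -4], 0.56, [308, 268])]
side varnish_jar [([664, 381, -1], 0.78, [282, 131])]
side bar_clamp [([400, -498, 2], 0.61, [217, 327])]
side brush [([331, 251, 0], 0.53, [206, 153])]
side screwdriver [([402, 496, -1], 0.55, [224, 115])]
1.8 [4.92372466e-01 3.10267270e+00 2.34825129e-05]
```

View pics/top0.png

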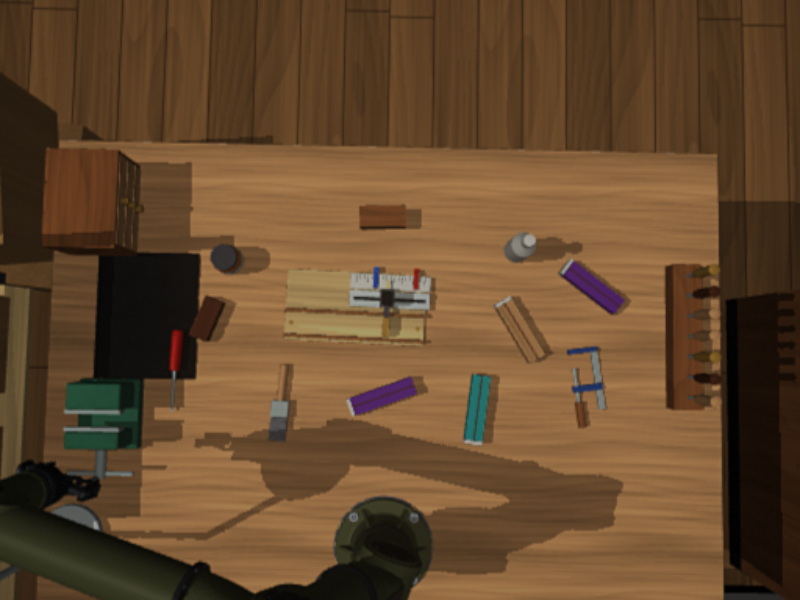

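View pics/side0.png

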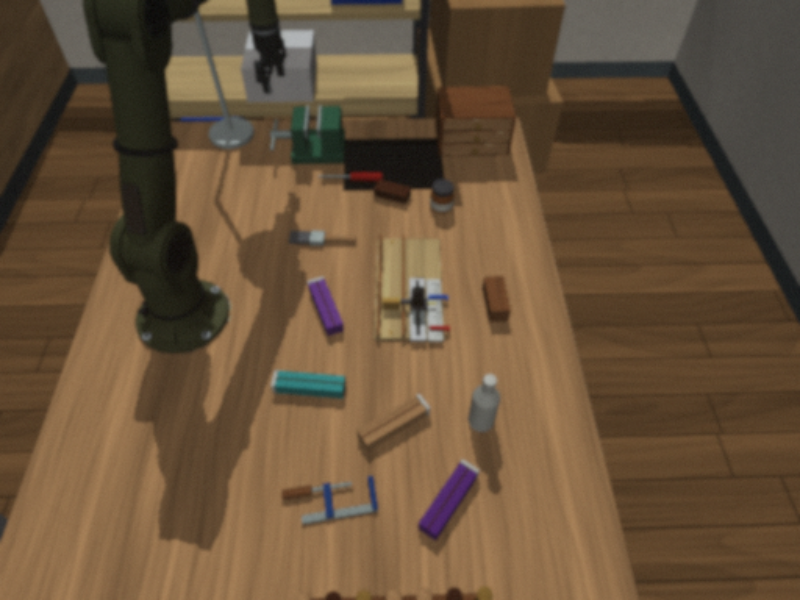

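Look-alikes for the blank in the 800x600 top view are purple (382,396), turquoise (478,409), purple (593,286) and the pale wooden one (520,329). I choose the wooden one, whose white end is at its upper left (505,301). The red clip is at (416,279), to the right of the stop (388,297), and the blue clip is at (376,277). Next come close wrist views.

```bash
cat >> h.py <<'E'
from scipy.spatial.transform import Rotation as Ro
def down(deg): return (Ro.from_euler("z",deg,degrees=True)*Ro.from_euler("x",180,degrees=True)).as_rotvec()
def look(qs,s,m=2):
    for q in qs: print(" ",q,[(np.round(r["position"],1).tolist(),round(r["p"],2),np.round(proj(s,r["position"])).astype(int).tolist()) for r in cams.mark_of(q,s)[:m]])
E
python3 - <<'E'
from h import *
J=["jig","channel","stop_grip","stop_pointer","stop_face","red_clip","blue_clip"]
B=["blank","white_end","blank_top"]
for i,(p,a,qs) in enumerate([((540,40,330),90,J),((540,-50,330),90,J),((480,-270,300),59,B),((540,-330,300),59,B)]):
    try: env.move_ptp(p,down(a))
    except env.Unreachable as e: print("unreach",p);continue
    s=cams.snapshot("wrist"); np.savez(f"w{i}.npz",**{k:s[k] for k in("pixels","K","R","t")})
    cv2.imwrite(f"pics/w{i}.png",s["pixels"]); print(i,p,np.round(-s["R"].T@s["t"])); look(qs,s)
print(sensors.sense()["t"],sensors.sense()["qpos"])
for p,a in [((509,-311,100),210),((509,-311,16),210),((509,-311,16),205),((515,18,30),90)]: print(p,a,solver.solve_ik(p,down(a)))
E
python3 - <<'E'
import cv2,numpy as np
cv2.imwrite("pics/wj.png",cv2.resize(np.hstack([cv2.imread(f"pics/w{i}.png") for i in (0,1)]),(800,300)))
E
```

```text
0 (540, 40, 330) [539. 127. 472.]
  jig [([553.7, 76.2, 3.1], 0.89, [269, 119])]
  channel [([515.3, 82.5, 8.0], 0.73, [241, 115])]
  stop_grip [([575.6, -2.4, 80.4], 0.86, [287, 190])]
  stop_pointer [([625.3, 0.8, 24.2], 0.64, [319, 175])]
  stop_face [([511.8, 12.7, 25.6], 0.76, [239, 167]), ([576.2, -1.0, 81.1], 0.55, [288, 189])]
  red_clip [([620.9, -66.1, 17.8], 0.53, [313, 217])]
  blue_clip [([629.3, 26.3, 12.3], 0.85, [322, 156]), ([512.6, 14.2, 26.2], 0.71, [240, 166])]
1 (540, -50, 330) [540.  33. 473.]
  jig [([557.5, 79.5, 4.7], 0.69, [272, 44])]
  channel [([514.6, 85.5, 8.2], 0.71, [239, 38])]
  stop_grip []
  stop_pointer [([622.2, 1.3, 25.1], 0.72, [321, 107])]
  stop_face [([507.8, 15.8, 26.4], 0.69, [234, 96])]
  red_clip [([622.9, -62.5, 17.0], 0.74, [318, 153])]
  blue_clip [([627.6, 30.4, 15.3], 0.92, [325, 83])]
2 (480, -270, 300) [ 524. -195.  443.]
  blank [([324.4, -209.9, -2.4], 0.94, [141, 169]), ([509.2, -312.2, 2.6], 0.91, [293, 165])]
  white_end [([571.0, -268.0, 18.3], 0.96, [320, 114]), ([241.2, -203.2, 14.7], 0.88, [86, 198])]
  blank_top [([618.7,
[... 226 characters left out ...]
660.9, -420.2, 16.4], 0.9, [373, 161]), ([244.1, -205.6, 16.3], 0.88, [25, 183])]
  blank_top [([507.9, -312.9, 31.5], 0.73, [230, 153]), ([612.6, -484.2, 32.5], 0.71, [363, 221])]
7.2083 [-0.22328395  0.36467516  0.97228544  1.41857365 -0.30123157  1.51379406
  0.19465439]
(509, -311, 100) 210 [ 1.29377935  0.49627721 -0.99577808  1.71587941  0.44741525  1.17735427
  2.27056021]
(509, -311, 16) 210 [ 1.28445001  0.6327121  -0.99713008  1.77609649  0.60123168  1.07175346
  2.16635511]
(509, -311, 16) 205 [ 0.13907249  0.42794558  0.44010634  1.81811117 -0.22011587  0.94374845
  2.68152024]
(515, 18, 30) 90 [-0.93750459  0.36064976  0.97723742  2.02174731 -0.36914368  0.94539115
  0.23126676]
```

View pics/w1.png

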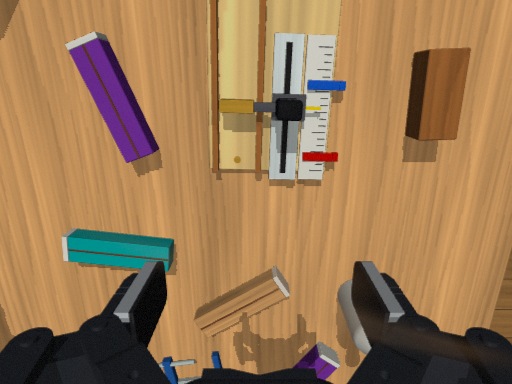

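View pics/w2.png

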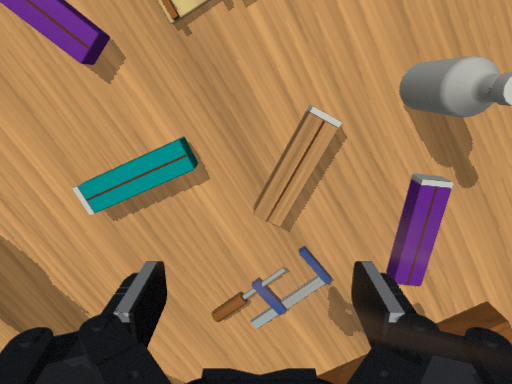

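The views show the wooden blank at w2 (298,165), with its white end at (325,117). In w1 the red clip is at (320,157), the pointer at (311,108), the blue clip at (326,86) and the grip at (289,107). I'll refine these by segmentation in two wrist views.

```bash
cat > seg.py <<'E'
from h import *
def comp(m,near,r=25):
    n,l,st,c=cv2.connectedComponentsWithStats(m.astype(np.uint8)); 
    k=[(st[i,4],i) for i in range(1,n) if np.hypot(*(c[i]-near))<r and st[i,4]>8]
    if not k: return None,None
    i=max(k)[1]; return c[i],(l==i)
def masks(px):
    b,g,r=[px[...,i].astype(int) for i in range(3)]
    return dict(red=(r>110)&(g<70)&(b<70),blue=(b>110)&(r<80),yellow=(r>180)&(g>150)&(b<110),
      white=(np.minimum(np.minimum(r,g),b)>130)&(abs(r-b)<45),black=(r<70)&(g<70)&(b<75))
E
python3 - <<'E'
from seg import *
L=lambda i:dict(np.load(f"w{i}.npz"))
w=[L(i) for i in range(4)]
G={"red":(621,-66,19),"blue":(627,29,19),"yellow":(610,1,26)}
for q,X in G.items():
    o=[];
    for s in w[:2]:
        c,m=comp(masks(s["pixels"])[q],proj(s,X),20); print(q,c,None if m is None else m.sum())
        if c is not None:o.append((s,c))
    if len(o)==2: print("  tri",np.round(tri(o),1))
    for s,c in o: print("  plane",np.round(onplane(s,c,{"red":21,"blue":21,"yellow":26}[q]),1))
# track/rail direction: white region rect on plane 20/16
for s in w[:2]:
    for X,z in(((563,0,20),20),((616,0,16),16)):
        m=masks(s["pixels"])["white"]; c,mm=comp(m,proj(s,X),45)
        if c is None: print("none");continue
        P=np.array([onplane(s,(x,y),z)[:2] for y,x in np.argwhere(mm)],np.float32); print("white",cv2.minAreaRect(P))
# blank: white end + top
for s in w[2:]:
    c,m=comp(masks(s["pixels"])["white"],proj(s,(580,-269,28)),20)
    if c is not None: 
        P=np.array([onplane(s,(x,y),32)[:2] for y,x in np.argwhere(m)],np.float32); print("wend",c,P.mean(0),cv2.minAreaRect(P))
big=[cv2.resize(s["pixels"][int(p[1])-75:int(p[1])+75,int(p[0])-100:int(p[0])+100],(400,300),interpolation=cv2.INTER_CUBIC) for s,p in((w[0],proj(w[0],(575,10,30))),(w[1],proj(w[1],(575,10,30))),(w[2],proj(w[2],(509,-311,30))),(w[3],proj(w[3],(509,-311,30))))]
cv2.imwrite("pics/crop.png",np.vstack([np.hstack(big[:2]),np.hstack(big[2:])]))
print([np.round(proj(s,p)-np.array([100,75])).astype(int) for s,p in((w[0],(575,10,30)),(w[1],(575,10,30)),(w[2],(509,-311,30)),(w[3],(509,-311,30)))])
E
```

```text
red [316.51515152 217.62770563] 231
red [320.27364865 156.51013514] 296
  tri [626.6 -67.5  16.3]
  plane [625.7 -65.5  21. ]
  plane [625.7 -66.5  21. ]
blue [321.87 155.19] 300
blue [326.08529412  84.95294118] 340
  tri [628.2  28.4  18.1]
  plane [627.5  29.1  21. ]
  plane [627.8  28.5  21. ]
yellow [309.10810811 176.45945946] 37
yellow [312.84782609 107.95652174] 46
  tri [ 6.107e+02 -1.000e-01  2.710e+01]
  plane [ 6.105e+02 -4.000e-01  2.600e+01]
  plane [ 6.112e+02 -2.000e-01  2.600e+01]
white ((615.3954467773438, -4.402000427246094), (187.85694885253906, 35.19778823852539), 88.06532287597656)
white ((616.0670166015625, -5.561698913574219), (189.5189208984375, 35.509193420410156), 88.06536102294922)
white ((615.4928588867188, -5.469657897949219), (187.54049682617188, 35.34407043457031), 88.0019760131836)
white ((616.1620483398438, -5.81329345703125), (189.19744873046875, 35.6563835144043), 88.00199890136719)
wend [325.52358491 116.54716981] [ 574.0418  -271.54065] ((574.0479736328125, -271.5647888183594), (7.347796440124512, 41.71044158935547), 31.68305015563965)
wend [258.53097345  96.12389381] [ 574.35565 -271.70523] ((574.4720458984375, -271.91314697265625), (7.518142223358154, 40.87834930419922), 31.8287296295166)
[array([184,  95]), array([186,  25]), array([194,  95]), array([130,  77])]
```

View pics/crop.png

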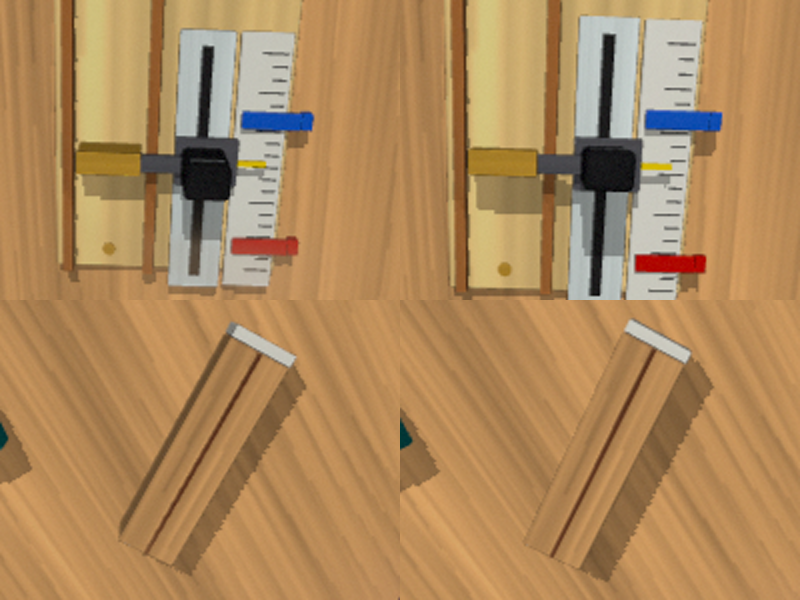

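Jig yaw is about -1.8° (origin about (552.3, 76.5)). The pointer must go -65.4 mm along jig y. The chosen blank is confirmed in the crop by its pale wood and white end at top. Now grasp the grip and slide it.

```bash
cat >> h.py <<'E'
YAW=-1.8; O=np.array([552.3,76.5]); c_,s_=np.cos(np.radians(YAW)),np.sin(np.radians(YAW))
ex=np.array([c_,s_]);ey=np.array([-s_,c_])
def J2W(x,y,z): return [*(O+x*ex+y*ey),z]
def W2J(p): d=np.asarray(p[:2])-O; return np.round([d@ex,d@ey],1)
E
cat > check.py <<'E'
from seg import *
def clips(s):
    for q,X,z in(("red",J2W(75,-140,21),21),("blue",J2W(75,-46,21),21)):
        c,m=comp(masks(s["pixels"])[q],proj(s,X),20); print(q,None if c is None else W2J(onplane(s,c,z)))
    # yellow: whichever near rail
    b,g,r=[s["pixels"][...,i].astype(int) for i in range(3)]
    for y in range(-155,-30,6):
        c,m=comp(masks(s["pixels"])["yellow"],proj(s,J2W(60,y,26)),5)
        if c is not None: print("yellow",W2J(onplane(s,c,26)),m.sum())
E
python3 - <<'E'
from h import *
R=down(178.2); f=lambda:np.round(sensors.sense()["ft_force"],1)
env.move_ptp(J2W(25,-74.9,130),R); env.gripper_to(60,60)
print(env.move_straight(J2W(25,-74.9,47),speed=120,threshold=10),f())
env.gripper_to(10,60); print(sensors.sense()["width"],W2J(sensors.sense()["ee_pos"]),f())
env.move_straight(J2W(25,-140.3,47),speed=40); print(W2J(sensors.sense()["ee_pos"]),f())
env.gripper_to(60); print(f()); env.move_straight(J2W(25,-140.3,130),speed=150)
import check
env.move_ptp([540,-50,330],down(90)); s=cams.snapshot("wrist"); check.clips(s); look(["stop_grip","stop_pointer","stop_face","channel"],s)
np.savez("w5.npz",**{k:s[k] for k in("pixels","K","R","t")})
cv2.imwrite("pics/w5.png",s["pixels"]); print(sensors.sense()["t"])
E
```

```text
False [-0.4 -0.  -0.3]
23.311986348985855 [ 25.6 -74.5] [-0.7  1.7  6.9]
[  25.4 -137. ] [-3.3  7.   7.6]
[-0.9  1.1  0.3]
red [  81.2 -140.8]
blue [ 77.5 -45.7]
yellow [  61.1 -138. ] 30
yellow [  61.1 -138. ] 30
  stop_grip [([573.8, -64.2, 77.2], 0.89, [287, 166])]
  stop_pointer [([622.2, -65.0, 25.5], 0.74, [319, 158])]
  stop_face [([510.0, -46.9, 24.1], 0.7, [238, 144]), ([556.2, 79.0, 2.3], 0.27, [272, 45])]
  channel [([513.5, 82.5, 5.1], 0.83, [239, 42])]
14.8833
```

View pics/w5.png

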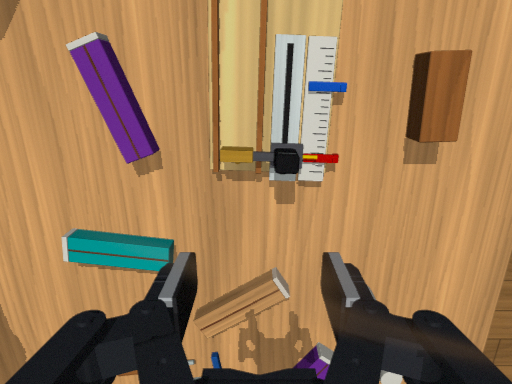

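The pointer now stands on the red clip at (320,158), about 2 mm short of centre. I'll nudge it once and check the channel's x from the wall tops.

Run:
```python
from h import *; import check
for n in("w1","w5"):
    s=dict(np.load(n+".npz"))
    for y in(-40,-80,0):
        v=[]
        for x in np.arange(-84,6,.5):
            p=proj(s,J2W(x,y,22)); v.append(cv2.getRectSubPix(s["pixels"],(1,1),(float(p[0]),float(p[1])))[0,0,1])
        v=np.array(v,float); X=np.arange(-84,6,.5)
        a=X[v<105]; print(n,y,"wall px x:",a.min() if len(a) else None,a[a<-40].max() if (a<-40).any() else None,a[a>-40].min() if (a>-40).any() else None,a.max() if len(a) else None)
R=down(178.2)
env.move_ptp(J2W(25,-137.4,130),R); env.move_straight(J2W(25,-137.4,47),speed=120,threshold=10)
env.gripper_to(10,60); env.move_straight(J2W(25,-142.6,47),speed=25); print(W2J(sensors.sense()["ee_pos"]))
env.gripper_to(60); env.move_straight(J2W(25,-140.3,130),speed=150)
env.move_ptp([540,-50,330],down(90)); s=cams.snapshot("wrist"); check.clips(s)
env.gripper_to(75); print(solver.solve_ik([509.3,-311.8,130],down(211.7)),solver.solve_ik(J2W(-40,-44,60),down(88.2)),sensors.sense()["t"])
```

```text
w1 -40 wall px x: -72.0 -64.0 -12.5 -5.5
w1 -80 wall px x: -72.5 -63.5 -18.0 5.5
w1 0 wall px x: -72.0 -63.5 -12.5 -4.5
w5 -40 wall px x: -72.5 -64.0 -12.0 -5.0
w5 -80 wall px x: -72.0 -64.0 -12.5 -5.0
w5 0 wall px x: -71.5 -63.5 -12.5 -4.5
[  25.5 -139.8]
red [  80.8 -140.2]
blue [ 77.5 -45.7]
yellow [  61.  -140.8] 27
yellow [  61.  -140.8] 27
[ 1.29754264  0.45788655 -0.99592032  1.68563986  0.40578197  1.22221824
  2.33062572] [-0.98496689  0.28289202  0.97760793  2.00820983 -0.28037494  0.99069602
  0.09882829] 20.9667
```

Run:
```python
from h import *
f=lambda:np.round(sensors.sense()["ft_force"],1)
R=down(211.7); B=[509.3,-311.8]
env.move_ptp([*B,150],R); print(np.round(sensors.sense()["qpos"],2))
print(env.move_straight([*B,15],speed=100,threshold=8),f())
env.gripper_to(30,50); s=sensors.sense(); print(s["width"],s["ee_pos"],s["finger_force"],f())
env.move_straight([*B,180],speed=120); s=sensors.sense(); print(s["width"],f())
env.move_ptp(J2W(-38.5,-44,180),down(88.2)); s=sensors.sense(); print(np.round(s["qpos"],2),s["width"],s["ee_pos"],f(),s["t"])
w=cams.snapshot("wrist"); look(["blank","white_end","blank_top","stop_face"],w); cv2.imwrite("pics/w6.png",w["pixels"])
w=cams.snapshot("side"); look(["white_end","blank_top","stop_pointer"],w)
```

```text
[ 1.3   0.43 -1.    1.66  0.38  1.25  2.35]
False [-0.1  0.3 -0. ]
40.6241636161974 [ 509.73807482 -312.06806295   15.60850962] 52.728139758110046 [0.8 0.7 3.5]
40.830393295310564 [ 0.4 -0.3 -1.1]
[ 0.79  0.15 -0.97  1.83  0.13  1.23 -0.25] 40.480279226579604 [512.50967416  33.29873589 179.92448094] [ 0.6  0.3 -0.6] 28.9
  blank [([507.9, 35.7, 162.2], 0.92, [251, 242]), ([350.5, 13.1, 2.0], 0.82, [103, 194])]
  white_end [([323.9, 85.2, 16.4], 0.84, [52, 126]), ([241.1, -203.8, 16.0], 0.55, [42, 370])]
  blank_top [([512.0, 30.3, 195.4], 0.81, [259, 286]), ([347.2, 10.5, 30.0], 0.8, [87, 207])]
  stop_face []
  white_end [([324.3, 84.6, 15.7], 0.77, [202, 180]), ([512.0, -46.7, 178.8], 0.61, [250, 178])]
  blank_top [([612.6, -486.0, 32.8], 0.9, [287, 318]), ([354.2, 7.2, 34.8], 0.83, [209, 193])]
  stop_pointer [([617.7, -64.0, 26.2], 0.68, [279, 208])]
```

View pics/w6.png

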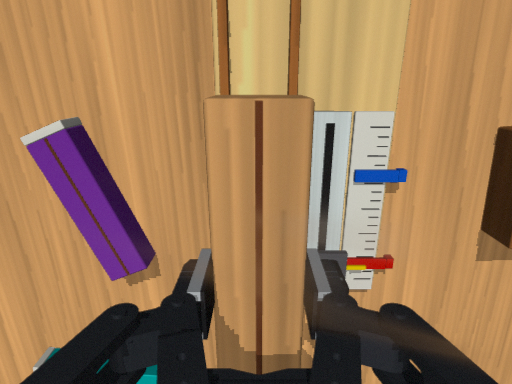

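The blank is held level and square with the channel, white end towards the stop. Now lower it gently.

Run:
```python
from h import *
f=lambda:np.round(sensors.sense()["ft_force"],1)
env.move_straight(J2W(-38.5,-44,45),speed=100); print(f())
h=env.move_straight(J2W(-38.5,-44,23.5),speed=12,threshold=2.5); s=sensors.sense(); print("down",h,s["ee_pos"],f(),s["t"])
w=cams.snapshot("wrist"); cv2.imwrite("pics/w7.png",w["pixels"])
```

```text
[-0.6  0.1 -2. ]
down True [512.42362777  33.73588918  25.58894863] [-1.  -0.1  5.3] 32.2917
```

View pics/w7.png

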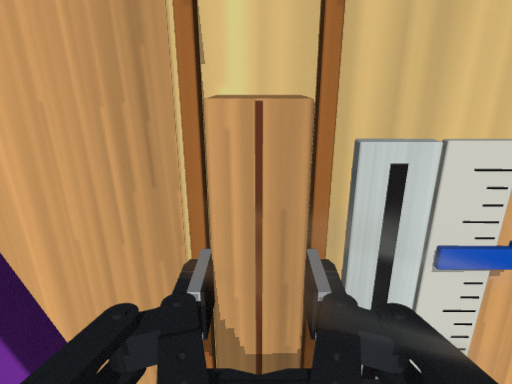

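It rests on the floor at the expected height, inside the walls. Now slide it to the block with a light touch.

Run:
```python
from h import *
f=lambda:np.round(sensors.sense()["ft_force"],1)
env.move_straight(J2W(-38.5,-44,25.9),speed=10); print(f())
h=env.move_straight(J2W(-38.5,-56,25.9),speed=10,threshold=2.5); s=sensors.sense(); print("push",h,W2J(s["ee_pos"]),s["ee_pos"][2],f(),s["t"])
```

```text
[-0.2 -0.8  0.4]
push True [-38.7 -50.9] 25.61828439155049 [0.2 1.4 3.4] 33.4167
```

Run:
```python
from h import *
g=lambda:(W2J(sensors.sense()["ee_pos"]),np.round(sensors.sense()["ft_force"],1))
env.move_straight(J2W(-38.5,-50.5,26.3),speed=10); print(g())
for y in np.arange(-51,-55.1,-.5):
    env.move_straight(J2W(-38.5,y,26.3),speed=10,threshold=6); q=g(); print(y,*q)
    if q[1][1]>3.2: break
w=cams.snapshot("top"); cv2.imwrite("pics/t8.png",cv2.resize(w["pixels"][165:235,190:290],(800,560),interpolation=cv2.INTER_CUBIC))
print(sensors.sense()["t"])
```

```text
(array([-38.9, -50.6]), array([ 0.1,  1.2, -1.2]))
-51.0 [-38.8 -50.9] [-0.2  0.2 -2.1]
-51.5 [-38.7 -51. ] [-0.5  1.7 -1.7]
-52.0 [-38.7 -51. ] [-1.2  4.3 -2. ]
34.5417
```

Firm contact at y = -51.0, so it's against the block. Relax, lower, release and retreat.

Run:
```python
from h import *; import check
g=lambda:(W2J(sensors.sense()["ee_pos"]),sensors.sense()["ee_pos"][2],np.round(sensors.sense()["ft_force"],1))
env.move_straight(J2W(-38.6,-51.3,25.5),speed=8,threshold=5); print(g())
env.gripper_to(54); print(g()); p=sensors.sense()["ee_pos"]
env.move_straight([p[0],p[1],150],speed=100)
env.move_ptp([540,-40,330],down(90)); w=cams.snapshot("wrist"); check.clips(w); look(["white_end","blank_top","stop_face"],w)
c=proj(w,J2W(0,-70,20)).astype(int); y0=max(c[1]-90,0); x0=c[0]-120
cv2.imwrite("pics/w9.png",cv2.resize(w["pixels"][y0:y0+180,x0:x0+240],(800,600),interpolation=cv2.INTER_CUBIC)); print(x0,y0,sensors.sense()["t"])
```

```text
(array([-38.6, -51. ]), np.float64(25.654658616098324), array([ 0.1, -1.9,  5.7]))
(array([-40.4, -49.5]), np.float64(24.446685749925937), array([ 1.2,  0.5, -0.4]))
red [  81.  -140.1]
blue [ 76.9 -45.6]
yellow [  60.3 -140.7] 35
yellow [  60.3 -140.7] 35
  white_end [([662.0, -417.8, 13.4], 0.65, [328, 357]), ([243.7, -202.6, 13.1], 0.64, [71, 249])]
  blank_top [([512.0, 26.4, 41.3], 0.85, [238, 97]), ([348.8, 11.5, 30.9], 0.73, [113, 109])]
  stop_face []
147 22 37.4417
```

View pics/w9.png

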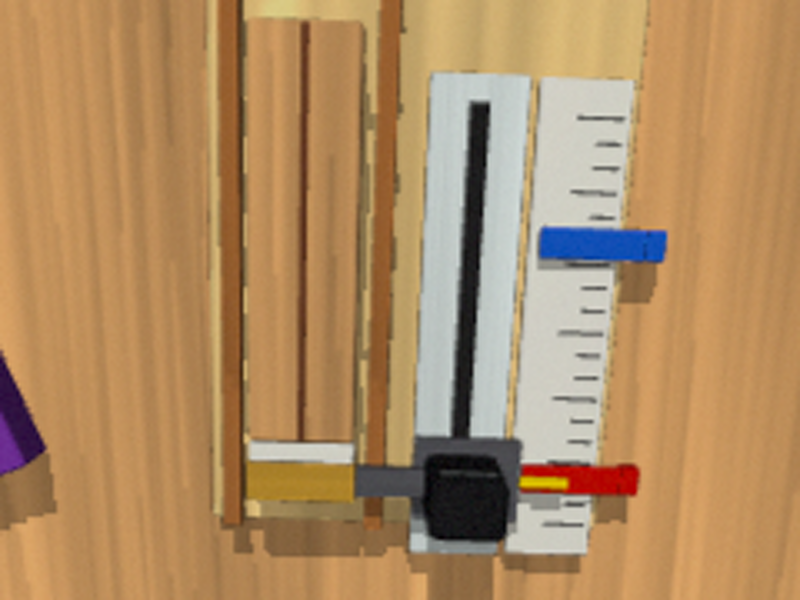

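The white end lies against the brass block with no visible gap at (300,460), and the pointer is on the red clip at (545,482). One closer look at the joint to confirm contact.

Run:
```python
from h import *
env.move_ptp([512,-140,150],down(90)); w=cams.snapshot("wrist")
c=proj(w,J2W(-39,-131,42)).astype(int); print(c)
cv2.imwrite("pics/w10.png",cv2.resize(w["pixels"][max(c[1]-45,0):c[1]+45,c[0]-60:c[0]+60],(800,600),interpolation=cv2.INTER_NEAREST))
u=[proj(w,J2W(-39,y,42)) for y in np.arange(-120,-150,-1.)]
for y,p in zip(np.arange(-120,-150,-1.),u): print(y,cv2.getRectSubPix(w["pixels"],(1,1),(float(p[0]),float(p[1])))[0,0].tolist(),end=";")
print(sensors.sense()["t"])
```

```text
[253  79]
-120.0 [31, 52, 91];-121.0 [30, 52, 92];-122.0 [28, 50, 90];-123.0 [51, 81, 110];-124.0 [138, 151, 159];-125.0 [202, 213, 214];-126.0 [202, 213, 214];-127.0 [200, 212, 213];-128.0 [200, 210, 212];-129.0 [198, 208, 210];-130.0 [198, 207, 208];-131.0 [158, 167, 168];-132.0 [64, 117, 142];-133.0 [44, 133, 173];-134.0 [43, 130, 170];-135.0 [41, 130, 171];-136.0 [41, 130, 171];-137.0 [40, 130, 170];-138.0 [42, 130, 169];-139.0 [43, 133, 175];-140.0 [44, 136, 176];-141.0 [43, 131, 177];-142.0 [43, 132, 174];-143.0 [44, 132, 172];-144.0 [41, 130, 172];-145.0 [42, 131, 172];-146.0 [41, 130, 173];-147.0 [38, 110, 147];-148.0 [27, 81, 108];-149.0 [27, 88, 118];38.3333
```

View pics/w10.png

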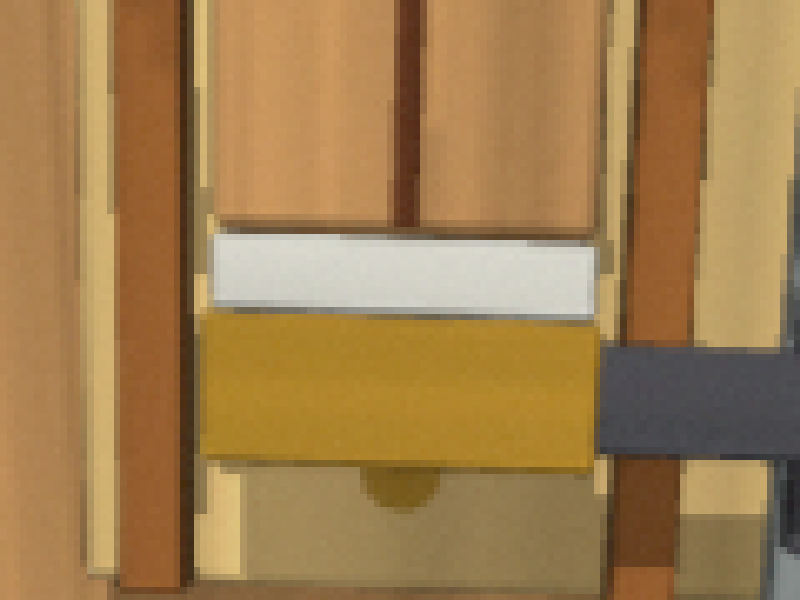

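The blank is seated flush: the white end at (400,310) meets the brass with a gap well under 1 mm, and it is square in the channel.

```bash
python3 -c "
from h import *
print(env.sign_off())"
```

```text
the job is handed in; nothing more can be done
None
```

The job is handed in: the pointer stands on the red clip, and the pale blank lies flat in the channel with its white end against the brass block, released. I saw nothing else disturbed in the views I took, and it finished in about 38 s of the 64 s allowed.

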